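# Set the hob dial to the middle mark

## Robot

A 7-joint arm with a two-finger parallel gripper is mounted at the origin on the work surface. World frame = base frame: x ahead of the robot, y to its left, z up, the work surface at z = 0. Lengths are in m, angles in rad, forces in N, time in s.
With the tool pointing down it reaches from about 0.35 to 0.9 m from the base axis. Payload 7.2 kg.
Tool frame: the origin (TCP) lies midway between the tips of the shut fingers; the grasp point (between the pads) lies 19 mm behind it (robot.grasp_offset is the distance from the TCP to the grasp point, in m); z points along the fingers, y is the line along which they close (so a half turn about z gives the same grasp; the last joint's range is limited). The gripper opens to 88 mm and grips with 3 to 60 N. Pads are 20 mm wide; open, the fingers measure 115 mm over their backs; the gripper's body (75 mm by 178 mm) begins 61 mm behind the grasp point.
Start: joints at [-1.412, 0.411, -0.013, 1.596, 0.006, 1.134, -0.082], TCP at [0.141, 0.609, 0.223] pointing down, gripper open.
Joint ranges: [-2.95, 2.95], [-0.29, 1.99], [-1.47, 1.44], [0.14, 2.54], [-1.03, 4.17], [0.13, 1.85], [-2.86, 2.86]. Speed limits (rad/s): [2.39, 2.39, 3.01, 3.01, 3.14, 3.14, 3.14].

## Interface

Orientations are given as a rotation vector (axis times angle).
In Python, from bench import sense, optics, robot gives the robot as it stands. The module is installed in compiled form; this text tells all that it offers.
- The arm moves only by the shell command python3 -m handwheel 'ROWS' [FORCE]. ROWS is JSON, a list of rows, each a list of 3 entries, a list of its own where there are three numbers: the shift along the world's x, y, z in m, then the turn, a rotation vector about the world's x, y, z in degrees, then the finger opening in m, from 0 to 0.0878. A call has 1 to 20 rows; each row shifts and turns the commanded pose from where the row before left it; what a row does not reach is not made up. A row lasts 1/8 s, in which the tool goes at most 62.5 mm and 10.7 degrees, less where a joint would pass 70% of its speed; a pose out of reach is approached as far as the arm can. A call with a gripper value outside its range is refused whole. The fingers move at their own pace and stop on an object; FORCE is the grip in N (left out, the last holds). Time passes only in rows, so rows that do not move let the fingers close. It gives the time, the measured TCP pose, the force, the opening and the grip force at its end, in the units of the state.
- sense(): the state, without advancing time (a new reading comes with each control period).
- optics.snapshot(name): name is "scene" or "side" or "wrist"; returns a dict with "color" (480x640x3 uint8, red, green, blue), "depth" (480x640 float32, m along the optical axis (not along the pixel's ray), 0 where there is no reading), "fx", "fy", "cx", "cy" (pixels), "rvec" (rotation vector, rad) and "tvec" (3), from world to camera coordinates, as OpenCV has them. Camera axes: x right, y down, z forward; pixel columns grow to the right and rows downward; lengths in m; the calibration is good to about 2 mm. A picture is of the moment at which its call begins.
- robot.sign_off(): hands the job in; it is judged then, once.
The state is a dict: "clock": time; "joint_positions": joint angles; "dq": joint speeds; "joint_efforts": joint torques, N m; "tool_pos": TCP position; "tool_rot": TCP orientation; "contact_force": force on the tool from outside, world axes, zero at the start; "moment": the same for the moment, N m; "width": finger opening in m; "gripper_force": force on a finger pad.
Only numpy, scipy, OpenCV 4.12 (cv2) and the standard library are available. Lean on these libraries where they do the work, as an engineer would, in place of code of your own. Each camera call takes 0.05 s, during which the arm holds its last target. There are 200 camera calls.

## Task

Turn the big knurled dial of the portable hob clockwise with your fingertips, by friction alone, until it clicks in with its pointer line at the long middle mark, the one straight towards the pan. Press lightly, pinch and lift nothing, leave the pan, bottle, jar and bowl where they stand, and take your hand away at the end.

Things in the scene. Friction and masses are not known exactly. Their poses are not given: they have to be found in the camera images.
- hob: portable induction hob, fixed: flat slab 360 (its x) by 300 (its y) by 60 mm tall, steel sides, black top. Origin at the centre of its underside, on the counter; x points from the dial to the pan, roughly away from the robot, y left, z up. The dial's vertical axis is at x = -125 mm, y = 0; the pan zone's centre at x = +85 mm, y = 0
- long_mark (a point): middle of the long white mark on the hob's top, 26 by 6 mm, on the line from the dial's axis to the pan (hob +x), 65 mm from the axis. It is the fourth of seven white marks round the dial's far half, 30 degrees apart, from due left (hob +y) to due right (hob -y); the other six are 12 by 4 mm
- dial (a joint): dial angle in rad, growing clockwise seen from above: 0 = pointer due left (hob +y), 1.571 = at the long middle mark (hob +x), 3.142 = due right; stops at -0.1 and 3.24. A detent at every multiple of pi/6, at the marks; let go between marks it springs to the nearer (near halfway it may stay). Leaving a detent takes 0.07 N m: 5 to 8 N of fingertip press 36 mm off the axis does it.
- dial_top (a point): centre of the dial's flat top, 88 mm above the counter. The dial is an aluminium disc 96 mm across (too wide to grip, does not sink when pressed), 26 mm tall, with fine ribs round its side, standing 2 mm over the hob's top. The point turns with the dial: its y axis points along the black pointer line on the top (6 mm wide, flush, 14 to 46 mm off the axis), z up
- pan: bystander: open steel saucepan, 160 mm across, 55 mm tall, with one long bar handle at its own +y reaching 227 mm from its axis, about 54 mm above its underside, standing on the hob's pan zone. Origin at the centre of its underside
- bottle: bystander: small green glass bottle, 60 mm across, 190 mm tall, upright on the counter beside the hob. Origin at the centre of its underside
- jar: bystander: glass jar with a brass lid, 84 mm across, 130 mm tall, upright on the counter beside the hob. Origin at the centre of its underside
- bowl: bystander: copper bowl, 110 mm across, 55 mm tall, on the counter beside the hob. Origin at the centre of its underside

How it is judged:
By the outcome, as a careful person would: the job done as asked, in the order asked, and still so for the second after the job is handed in, with the robot touching nothing.
It also fails if it takes over 38 s, if anything falls off the work surface, if the arm or the gripper's body presses on something with over 40 N, if the wrist force passes 120 N, or if a joint passes its speed limit or range.

## Working session

There is one attempt and no reset: what is moved stays moved. The work goes in short steps, Python scripts to look and compute and a shell command to move; the robot and the scene stay as the last step left them, time stands still between calls to the robot, and variables do not carry over. Pictures are saved under pics/ and viewed, at most 10 in all, crops included, and the job is handed in when it is done.

```bash
mkdir -p pics
cat > h.py <<'E'
import numpy as np, cv2
from bench import sense, optics, robot
def snap(n,f):
    s=optics.snapshot(n); cv2.imwrite(f'pics/{f}.png',s['color'][...,::-1]); np.savez(f'pics/{f}.npz',**s); return s
def world(s,depth=None):
    d=s['depth'] if depth is None else depth
    v,u=np.mgrid[:480,:640]
    c=np.stack([(u-s['cx'])/s['fx']*d,(v-s['cy'])/s['fy']*d,d],-1)
    R=cv2.Rodrigues(s['rvec'])[0]
    w=(c-s['tvec'].reshape(3))@R; w[d==0]=np.nan
    return w
E
python3 - <<'E'
from h import *
for n in ('scene','side'): 
    s=snap(n,n+'0'); R=cv2.Rodrigues(s['rvec'])[0]; print(n,-R.T@s['tvec'].reshape(3))
st=sense(); print({k:np.round(v,3) for k,v in st.items()})
E
```

```text
scene [1.25122166 0.43263503 0.81094905]
side [ 0.23094455 -0.46089595  0.59282653]
{'clock': np.float64(0.1), 'joint_positions': array([-1.412,  0.412, -0.013,  1.597,  0.006,  1.134, -0.082]), 'dq': array([-0.002, -0.002,  0.   , -0.003,  0.002, -0.001,  0.002]), 'joint_efforts': array([ 3.0000e-03, -5.8910e+01,  6.4400e-01, -2.9172e+01, -5.4000e-02,
        1.4000e-02,  0.0000e+00]), 'tool_pos': array([0.14 , 0.609, 0.222]), 'tool_rot': array([-3.550e-01, -3.121e+00,  2.000e-03]), 'contact_force': array([-0.189,  0.705,  1.153]), 'moment': array([-0.034, -0.031, -0.066]), 'gripper_force': np.float64(0.0), 'width': np.float64(0.088)}
```

View pics/scene0.png

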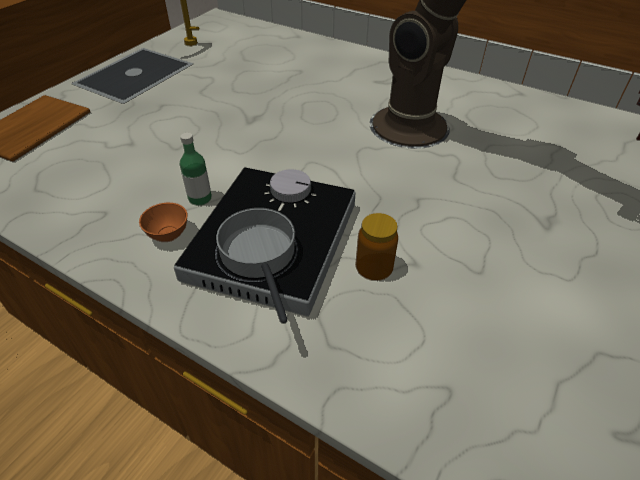

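View pics/side0.png

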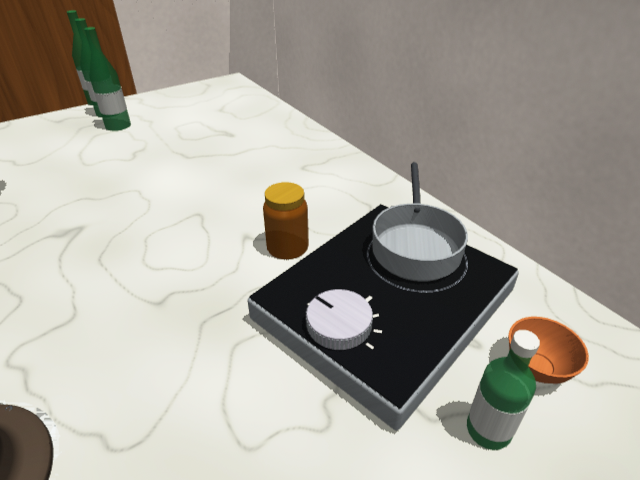

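The scene picture shows the dial at about (291,183), with its pointer to the image right. In the side picture the dial is at (340,312) and the pointer runs to (318,298), near hob +y. The jar, bottle, bowl and pan all stand clear of the dial.

```bash
cat > m.py <<'E'
from h import *
def measure(s,box):
    w=world(s); c=s['color'].astype(int); v,u=np.mgrid[:480,:640]
    inb=(u>box[0])&(u<box[1])&(v>box[2])&(v<box[3])
    top=inb&(abs(w[...,2]-.088)<.006)
    p=w[top]; (cx,cy),r=cv2.minEnclosingCircle(p[:,:2].astype(np.float32))
    med=np.median(p[:,2])
    # refine using plane z=.088 ray intersection
    R=cv2.Rodrigues(s['rvec'])[0]; t=s['tvec'].reshape(3)
    cam=-R.T@t
    def ray(u,v,z):
        d=np.stack([(u-s['cx'])/s['fx'],(v-s['cy'])/s['fy'],np.ones_like(u,float)],-1)@R
        return cam+d*((z-cam[2])/d[...,2])[...,None]
    P=ray(u,v,.088); 
    hull=cv2.convexHull(P[top][:,:2].astype(np.float32)); (ex,ey),ax,_=cv2.fitEllipse(hull)
    print('circle',cx,cy,r,'z',med,'ell',ex,ey,ax)
    C=np.array([ex,ey])
    dark=inb&(c.max(-1)<90)&(np.hypot(*(np.moveaxis(P[...,:2]-C,-1,0)))<.044)&top
    q=P[dark][:,:2]-C; m=q.mean(0); print('pointer n',len(q),'mean',m,'r',np.hypot(*m),'world deg',np.degrees(np.arctan2(m[1],m[0])))
    H=ray(u,v,.06)[...,:2]-C; rr=np.hypot(H[...,0],H[...,1])
    white=(inb|((u>box[0]-40)&(u<box[1]+40)&(v>box[2]-40)&(v<box[3]+50)))&(c.min(-1)>130)&(rr>.055)&(rr<.082)&(abs(w[...,2]-.06)<.008)
    n,L,stt,cen=cv2.connectedComponentsWithStats(white.astype(np.uint8),connectivity=8)
    for i in range(1,n):
        if stt[i,4]>5:
            h=H[L==i].mean(0); print('mark',stt[i,4],'r %.3f ang %.1f'%(np.hypot(*h),np.degrees(np.arctan2(h[1],h[0]))),cen[i])
    return C
if __name__=='__main__':
    for f,b in (('scene0',(262,320,162,215)),('side0',(300,380,285,352))):
        s=dict(np.load(f'pics/{f}.npz')); measure(s,b); w=world(s)
        v,u=np.mgrid[:480,:640]
        z=w[...,2]; 
        for nm,bx in (('all',None),):
            m=(z>.02)&(w[...,0]>.3)&(w[...,0]<.95)&(abs(w[...,1])<.6)
            n,L,st,ce=cv2.connectedComponentsWithStats(m.astype(np.uint8))
            for i in range(1,n):
                if st[i,4]>150:
                    p=w[L==i]; print(f,st[i,4],'min',p.min(0).round(3),'max',p.max(0).round(3),ce[i].round())
E
python3 m.py
```

```text
circle 0.5114722847938538 -0.0934654101729393 0.05080065503716469 z 0.0884924319978848 ell 0.5148878693580627 -0.0918729305267334 (0.09607227146625519, 0.10353226214647293)
pointer n 26 mean [-0.00421616  0.0252582 ] r 0.025607667228643664 world deg 99.47657495866676
mark 8 r 0.063 ang 11.4 [280.  207.5]
scene0 1348 min [ 0.579 -0.336  0.02 ] max [ 0.635 -0.283  0.193] [193. 170.]
scene0 17208 min [ 0.426 -0.249  0.02 ] max [0.87  0.135 0.125] [269. 239.]
scene0 1131 min [ 0.688 -0.347  0.02 ] max [ 0.798 -0.236  0.06 ] [163. 220.]
scene0 2187 min [0.541 0.131 0.02 ] max [0.622 0.213 0.135] [377. 244.]
circle 0.5080295205116272 -0.09679990261793137 0.049452949315309525 z 0.08785617906232149 ell 0.5060169696807861 -0.0984930694103241 (0.09644220024347305, 0.10013161599636078)
pointer n 44 mean [-0.00375038  0.03053625] r 0.03076569800251556 world deg 97.00184258796573
mark 7 r 0.079 ang 54.9 [338. 289.]
mark 25 r 0.076 ang 15.9 [368.2  298.44]
mark 7 r 0.066 ang 98.8 [309.         303.14285714]
mark 17 r 0.061 ang -12.1 [375.35294118 315.11764706]
mark 62 r 0.066 ang 156.6 [294.79032258 333.67741935]
mark 17 r 0.059 ang -41.8 [378.64705882 330.94117647]
mark 12 r 0.058 ang -72.8 [371.  346.5]
mark 70 r 0.065 ang -130.0 [335.28571429 363.71428571]
side0 34188 min [ 0.421 -0.253  0.02 ] max [0.866 0.131 0.122] [387. 303.]
side0 2758 min [0.53  0.124 0.02 ] max [0.613 0.205 0.132] [285. 217.]
side0 7275 min [ 0.567 -0.348  0.02 ] max [ 0.795 -0.239  0.192] [521. 377.]
```

Run:
```python
from h import *
for f in ('scene0','side0'):
    s=dict(np.load(f'pics/{f}.npz')); w=world(s)
    m=(w[...,2]>.054)&(w[...,2]<.064)&(w[...,0]>.4)&(w[...,0]<.9)&(w[...,1]>-.27)&(w[...,1]<.11)&(s['color'].max(-1)<60)
    n,L,st,_=cv2.connectedComponentsWithStats(m.astype(np.uint8)); i=1+st[1:,4].argmax()
    c,sz,a=cv2.minAreaRect(w[L==i][:,:2].astype(np.float32)); print(f,c,sz,a)
    for y in (a,a-90):
        y=np.radians(y); print(np.degrees(y), 'dial',np.array(c)-.125*np.array([np.cos(y),np.sin(y)]))
s=dict(np.load('pics/side0.npz'))
a=s['color'][260:370,280:400,::-1]; cv2.imwrite('pics/c1.png',cv2.resize(a,None,fx=5,fy=5,interpolation=cv2.INTER_NEAREST))
```

```text
scene0 (0.6323678493499756, -0.06484825909137726) (0.3560756742954254, 0.29342737793922424) 13.271839141845703
13.271839141845703 dial [ 0.51070637 -0.09354468]
-76.7281608581543 dial [0.60367143 0.05681322]
side0 (0.628960907459259, -0.06644962728023529) (0.35258981585502625, 0.2915922701358795) 13.55870532989502
13.55870532989502 dial [ 0.50744463 -0.09575482]
-76.44129467010498 dial [0.59965572 0.05506665]
```

View pics/c1.png

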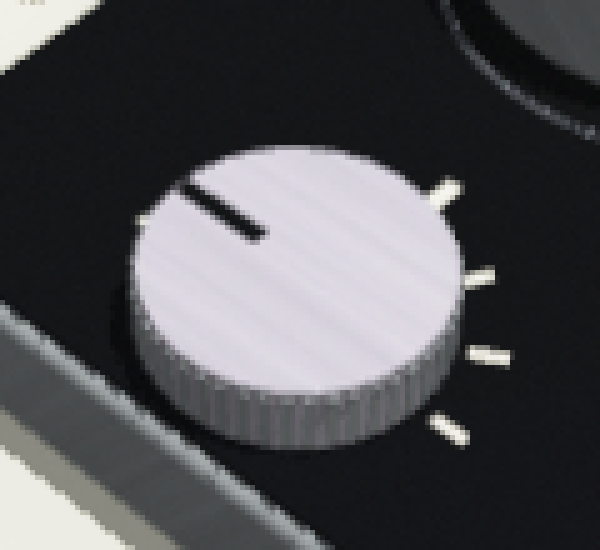

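```bash
python3 - <<'E'
from h import *
s=dict(np.load('pics/side0.npz')); R=cv2.Rodrigues(s['rvec'])[0]; cam=-R.T@s['tvec'].reshape(3)
P=[]
for u,v in((332.4,306.8),(316.8,297.2)):
    d=R.T@np.array([(u-s['cx'])/s['fx'],(v-s['cy'])/s['fy'],1]); P.append(cam+d*(.088-cam[2])/d[2])
d=P[1]-P[0]; print(P,np.degrees(np.arctan2(d[1],d[0])),np.linalg.norm(d))
E
python3 -m handwheel '[[[0.018,-0.035,0],[0,0,0],0.058],[[0.018,-0.035,0],[0,0,0],0.058],[[0.018,-0.035,0],[0,0,0],0.058],[[0.018,-0.035,0],[0,0,0],0.058],[[0.018,-0.035,0],[0,0,0],0.058],[[0.018,-0.035,0],[0,0,0],0.058],[[0.018,-0.035,0],[0,0,0],0.058],[[0.018,-0.035,0],[0,0,0],0.058],[[0.018,-0.035,0],[0,0,0],0.058],[[0.018,-0.035,0],[0,0,0],0.058],[[0.018,-0.035,0],[0,0,0],0.058],[[0.018,-0.035,0],[0,0,0],0.058],[[0.018,-0.035,0],[0,0,0],0.058],[[0.018,-0.035,0],[0,0,0],0.058],[[0.018,-0.035,0],[0,0,0],0.058],[[0.018,-0.035,0],[0,0,0],0.058],[[0.018,-0.035,0],[0,0,0],0.058],[[0.018,-0.035,0],[0,0,0],0.058],[[0.018,-0.035,0],[0,0,0],0.058],[[0,0,0],[0,0,0],0.058]]'
python3 -c "
from h import *
st=sense();print(st['joint_positions'].round(3))"
```

```text
[array([ 0.50638937, -0.08127599,  0.088     ]), array([ 0.49823652, -0.05205641,  0.088     ])] 105.59018183259789 0.030335676733793237
clock: 2.6
tool_pos: [0.483, -0.0587, 0.2225]
tool_rot: [0.362, 3.121, -0.002]
contact_force: [0.1, 0.3, -0.5]
width: 0.0576
gripper_force: 0.0
[-0.482  0.181  0.58   1.952 -0.113  1.04   1.488]
```

The pointer reads 105.6° in world and hob +y is at 103.4°, so the dial stands at 0 and needs 90° clockwise. I'll centre the open fingers over the axis and go down.

```bash
python3 -m handwheel '[[[0.026,-0.036,0],[0,0,0],0.058],[[0,0,-0.04],[0,0,0],0.058],[[0,0,-0.04],[0,0,0],0.058],[[0,0,-0.04],[0,0,0],0.058],[[0,0,0],[0,0,0],0.058]]'
python3 - <<'E'
from h import *
snap('side','side1')
s=dict(np.load('pics/side1.npz'))
a=s['color'][220:380,250:430,::-1]; cv2.imwrite('pics/c2.png',cv2.resize(a,None,fx=3.5,fy=3.5))
E
```

```text
clock: 3.22
tool_pos: [0.5062, -0.0907, 0.1004]
tool_rot: [-0.354, -3.116, 0.0]
contact_force: [0.4, -0.3, 1.1]
width: 0.0581
gripper_force: 0.0
```

View pics/c2.png

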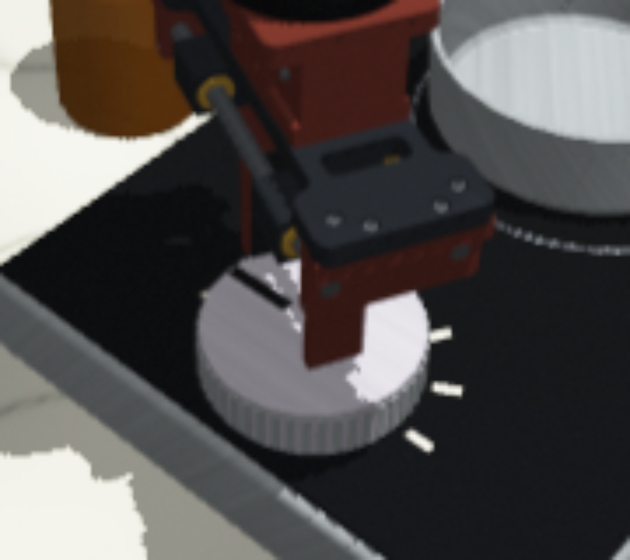

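The near finger is over the dial top at about (335,365) in the crop, inside the rim, and the pointer hasn't moved. Next I'll correct the few mm of offset and creep down.

```bash
python3 -m handwheel '[[[0.003,-0.004,-0.008],[0,0,0],0.058],[[0,0,-0.002],[0,0,0],0.058],[[0,0,-0.002],[0,0,0],0.058],[[0,0,0],[0,0,0],0.058]]'
```

```text
clock: 3.78
tool_pos: [0.5116, -0.0959, 0.0909]
tool_rot: [0.355, 3.121, 0.0]
contact_force: [0.1, 0.3, 0.2]
width: 0.058
gripper_force: 0.0
```

```bash
python3 -m handwheel '[[[-0.002,0.001,-0.001],[0,0,0],0.058],[[0,0,-0.001],[0,0,0],0.058],[[0,0,0],[0,0,0],0.058]]'; python3 -m handwheel '[[[0,0,-0.001],[0,0,0],0.058],[[0,0,0],[0,0,0],0.058]]'; python3 -m handwheel '[[[0,0,-0.001],[0,0,0],0.058],[[0,0,0],[0,0,0],0.058]]'
```

```text
clock: 4.15
tool_pos: [0.5095, -0.0949, 0.0886]
tool_rot: [-0.355, -3.121, -0.0]
contact_force: [-0.2, -1.0, -1.1]
width: 0.0579
gripper_force: 0.0
clock: 4.4
tool_pos: [0.5097, -0.095, 0.0884]
tool_rot: [0.356, 3.121, 0.001]
contact_force: [-2.7, -0.3, 9.0]
width: 0.0578
gripper_force: 4.7
clock: 4.65
tool_pos: [0.5097, -0.095, 0.0882]
tool_rot: [0.356, 3.121, 0.002]
contact_force: [-7.2, 1.8, 19.9]
width: 0.0577
gripper_force: 10.1
```

```bash
python3 -m handwheel '[[[0,0,0.0007],[0,0,0],0.058],[[0,0,0],[0,0,-5],0.058],[[0,0,0],[0,0,-5],0.058],[[0,0,0],[0,0,0],0.058]]'; python3 -m handwheel '[[[0,0,0],[0,0,-5],0.058],[[0,0,0],[0,0,-5],0.058],[[0,0,0],[0,0,-5],0.058],[[0,0,0],[0,0,-5],0.058],[[0,0,0],[0,0,0],0.058]]'
python3 - <<'E'
from h import *
st=sense();print(st['moment'],st['joint_positions'].round(2))
snap('side','side2')
s=dict(np.load('pics/side2.npz'))
a=s['color'][220:380,250:430,::-1]; cv2.imwrite('pics/c3.png',cv2.resize(a,None,fx=3.5,fy=3.5))
E
```

```text
clock: 5.15
tool_pos: [0.5098, -0.0951, 0.0883]
tool_rot: [0.628, 3.078, 0.001]
contact_force: [-4.0, 0.3, 12.9]
width: 0.0582
gripper_force: 6.2
clock: 5.78
tool_pos: [0.51, -0.0952, 0.0883]
tool_rot: [1.153, 2.922, 0.001]
contact_force: [-3.7, -0.1, 12.3]
width: 0.0585
gripper_force: 6.0
[-0.02354374  0.76304068 -0.03419878] [-0.42  0.46  0.67  2.02 -0.4   0.79  1.3 ]
```

View pics/c3.png

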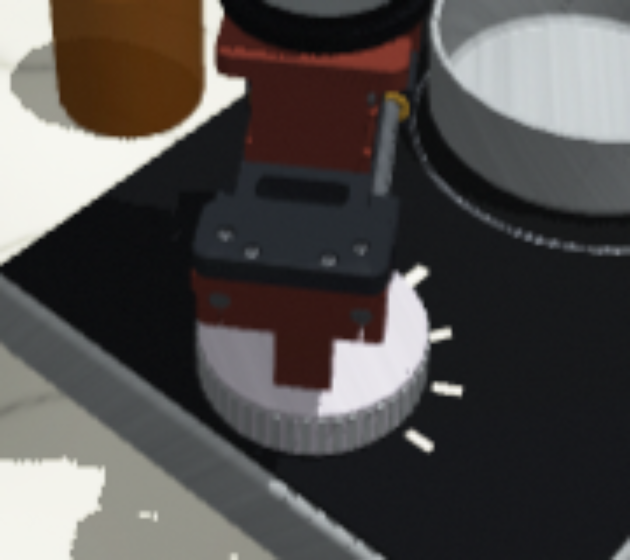

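The hand has turned 30° with the press steady at about 12 N. The pointer is hidden behind the gripper, so I'll carry on for another 60°.

```bash
python3 -m handwheel '[[[0,0,0],[0,0,-5],0.058],[[0,0,0],[0,0,-5],0.058],[[0,0,0],[0,0,-5],0.058],[[0,0,0],[0,0,-5],0.058],[[0,0,0],[0,0,-5],0.058],[[0,0,0],[0,0,-5],0.058],[[0,0,0],[0,0,0],0.058]]';python3 -m handwheel '[[[0,0,0],[0,0,-5],0.058],[[0,0,0],[0,0,-5],0.058],[[0,0,0],[0,0,-5],0.058],[[0,0,0],[0,0,-5],0.058],[[0,0,0],[0,0,-5],0.058],[[0,0,0],[0,0,-5],0.058],[[0,0,0],[0,0,0],0.058]]'
python3 - <<'E'
from h import *
st=sense();print(st['moment'],st['joint_positions'].round(2))
snap('side','side3');snap('scene','scene3')
s=dict(np.load('pics/side3.npz'))
a=s['color'][220:380,250:430,::-1];a=cv2.resize(a,(400,400))
s=dict(np.load('pics/scene3.npz'));b=cv2.resize(s['color'][130:250,230:350,::-1],(400,400)); cv2.imwrite('pics/c4.png',np.hstack([a,b]))
E
```

```text
clock: 6.7
tool_pos: [0.5103, -0.0956, 0.0883]
tool_rot: [1.87, 2.523, 0.001]
contact_force: [-2.1, -0.2, 11.6]
width: 0.0579
gripper_force: 5.7
clock: 7.58
tool_pos: [0.5103, -0.096, 0.0883]
tool_rot: [2.459, 1.953, 0.001]
contact_force: [-1.9, -1.6, 10.7]
width: 0.058
gripper_force: 5.6
[-0.35304466  0.66012797  0.05466136] [-0.61  0.56  0.95  2.03 -0.61  0.86  0.46]
```

View pics/c4.png

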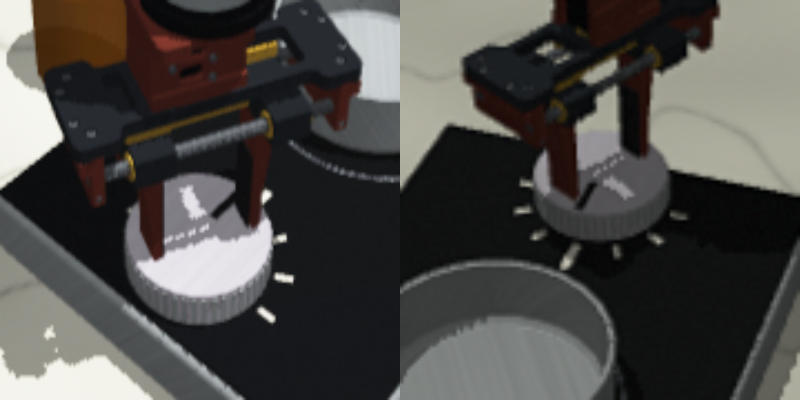

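In both views the pointer now runs to the long mark: (225,205) in the side half and (585,195) in the scene half. Lifting straight up to check.

```bash
python3 -m handwheel '[[[0,0,0.005],[0,0,0],0.058],[[0,0,0.02],[0,0,0],0.058],[[0,0,0.04],[0,0,0],0.058],[[0,0,0.04],[0,0,0],0.058],[[-0.03,0.03,0.04],[0,0,0],0.058],[[-0.03,0.03,0.04],[0,0,0],0.058],[[-0.03,0.03,0.02],[0,0,0],0.058],[[0,0.0,0],[0,0,0],0.058]]'
python3 - <<'E'
from h import *
from m import measure
for n,bx in (('side',(300,380,285,352)),('scene',(262,320,162,215))):
    s=snap(n,n+'4')
    measure(s,bx)
s=dict(np.load('pics/side4.npz'))
a=s['color'][220:380,250:430,::-1];a=cv2.resize(a,(400,400))
s=dict(np.load('pics/scene4.npz'));b=cv2.resize(s['color'][100:350,130:410,::-1],(400,400)); cv2.imwrite('pics/c5.png',np.hstack([a,b]))
E
```

```text
clock: 8.68
tool_pos: [0.4373, -0.0207, 0.2779]
tool_rot: [-2.441, -1.958, -0.007]
contact_force: [0.7, -0.9, 0.3]
width: 0.0576
gripper_force: 0.0
circle 0.5078421831130981 -0.09654136747121811 0.04914310574531555 z 0.08782917628616482 ell 0.5059638619422913 -0.09850919991731644 (0.09663183987140656, 0.10002731531858444)
pointer n 34 mean [0.02973787 0.01019436] r 0.03143669893806909 world deg 18.92209307997409
mark 7 r 0.079 ang 54.9 [338. 289.]
mark 24 r 0.076 ang 15.9 [368.125      298.54166667]
mark 6 r 0.066 ang 98.6 [309. 303.]
mark 17 r 0.061 ang -12.0 [375.35294118 315.11764706]
mark 75 r 0.066 ang 156.0 [294.41333333 333.38666667]
mark 18 r 0.059 ang -41.5 [378.5        330.83333333]
mark 12 r 0.058 ang -72.8 [371.  346.5]
mark 90 r 0.066 ang -129.6 [335.56666667 364.        ]
circle 0.5126280188560486 -0.09371974319219589 0.05027075484395027 z 0.08850300466336204 ell 0.5150254964828491 -0.09182974696159363 (0.09586209058761597, 0.10408951342105865)
pointer n 27 mean [0.02733115 0.00740049] r 0.02831535206742306 world deg 15.150759196296526
mark 9 r 0.062 ang 11.1 [279.88888889 207.44444444]
```

View pics/c5.png

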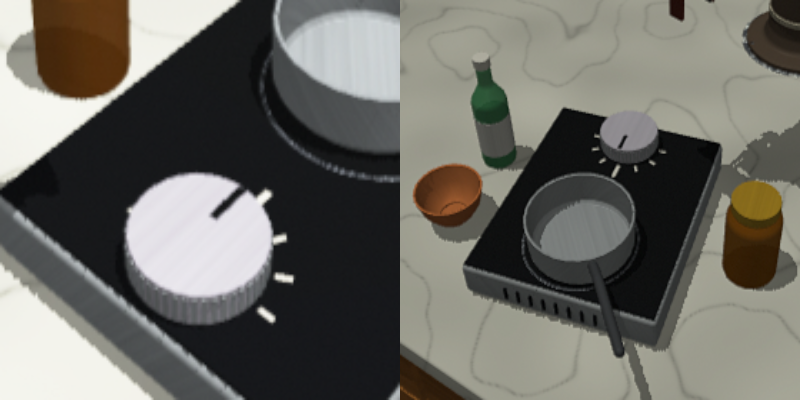

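The pointer lies along the long mark in both views, at (230,203) in the side half and (620,142) in the scene half. The pan, bottle, jar and bowl haven't moved. I'll do one numeric check of the line's direction that doesn't depend on the dial centre.

Run:
```python
from h import *
for f,C in (('side0',(.508,-.0965)),('side4',(.508,-.0965)),('scene0',(.512,-.0935)),('scene4',(.512,-.0935))):
    s=dict(np.load(f'pics/{f}.npz')); R=cv2.Rodrigues(s['rvec'])[0]; cam=-R.T@s['tvec'].reshape(3)
    v,u=np.mgrid[:480,:640]; d=np.stack([(u-s['cx'])/s['fx'],(v-s['cy'])/s['fy'],np.ones((480,640))],-1)@R
    P=(cam+d*((.088-cam[2])/d[...,2])[...,None])[...,:2]
    g=s['color'].astype(float).mean(-1); r=np.hypot(*np.moveaxis(P-C,-1,0))
    wt=np.where(r<.041,np.clip(170-g,0,None),0); wt[wt<40]=0
    p=P[wt>0]; k=wt[wt>0]; m=np.average(p,axis=0,weights=k); q=p-m
    e=np.linalg.eigh((q*k[:,None]).T@q)[1][:,1]; e=e*np.sign(e@(m-C))
    print(f,len(k),m.round(4),'dir %.1f'%np.degrees(np.arctan2(e[1],e[0])))
print(sense()['clock'])
```

```text
side0 49 [ 0.5024 -0.0685] dir 103.4
side4 51 [ 0.5354 -0.0883] dir 13.6
scene0 38 [ 0.5031 -0.0684] dir 101.9
scene4 29 [ 0.5375 -0.0887] dir 13.6
8.775
```

The line's direction is 13.6° in both cameras, against a hob yaw of 13.4°. The dial is in the detent at the long mark, and the hand is clear.

```bash
python3 -c "
from bench import robot
print(robot.sign_off())"
```

```text
the job is handed in; nothing more can be done
None
```

The dial is turned clockwise to the long middle mark (pointer at 13.6° against 13.4° for the mark's direction), using a fingertip press of about 12 N (a brief 20 N at first touch); the pan, bottle, jar and bowl still stand in place, the hand is clear, and the job was handed in at about 8.8 s.

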